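# Clamp the bushing with the cranked fixture

## Task

Stand the short plain bushing upright on the bed of the small clamping fixture, between the jaws and on their centre line, and let go of it. Then take the crank by its loose sleeve and, keeping hold of the sleeve as long as the crank turns, wind the jaw in clockwise until the bushing is clamped with about 30 N (70 N would crush it), and let go. Do not disturb the other parts on the bench.

Things in the scene. Friction and masses are not known exactly. Their poses are not given: they have to be found in the camera images.
- fixture: Bench fixture, screwed down, place and yaw vary: steel bed 76 x 260 mm on four feet, its top 24 mm above the bench, grey gearbox (64 x 74 mm, top 92 mm up) with a crank on it at one end, a sliding jaw and an anvil. Origin: on the bench under the bed; y is the clamping line, from gearbox to anvil; x across the bed, z up. The bed spans x -38..38, y -158..102 mm.
- seat (a point): Point on the bed's top face (24 mm above the bench), on the clamping line, about midway between jaw and anvil while open: where the bushing is to stand. Axes as the fixture's.
- jaw: Sliding jaw, driven by the crank: dark steel block 30 mm wide across the bed, 24 mm high above the bed, 18 mm thick, a rack bar behind it. Origin: on the bed at the centre of its clamping face, which looks along the fixture's +y. The face is at fixture y = -20 mm when the crank reads 0.
- anvil_mean (a point): Mean place of the anvil's clamping face, on the bed at fixture y = +42 mm. The anvil, a dark block 30 mm wide, 24 mm high, 24 mm thick with a stiffly sprung pad facing the jaw, is clamped anywhere within 6 mm of here along the fixture's y; its true setting is not measured and differs each time. The gap between jaw and anvil is 50 to 68 mm at the start.
- crank (a joint): Crank angle, rad, starting between 0 and 1; grows clockwise seen from above, closing the jaw 6 mm per rad; can turn past a full turn (to 13). At 0 the arm points along the fixture's -y, at pi/2 along its -x. Dry drag 0.34 N m, about 7.5 N at the sleeve, so it stays where it is left (up to 56 N on the jaw).
- crank_hub (a point): Point on the crank's upright axis at the top of its hub, 112 mm above the bench. The sleeve runs round this axis on a radius of 45 mm. Axes as the fixture's. Clamping is felt at the sleeve: each 10 N on the bushing adds 1.3 N (0.06 N m) to the drag along the sleeve's path, so 30 N adds 4 N. Once tight, the clamping force climbs by about 20 to 25 N per 0.1 rad.
- sleeve_mid (a point): Middle of the crank's grip sleeve, a black upright cylinder 20 mm in diameter and 50 mm high, which spans 114.5 to 164.5 mm above the bench just over the 18 mm wide crank arm (arm top 112 mm). It spins freely on its pin, so a gripper can hold it without turning with the crank. Its own x and y axes turn with it.
- sleeve: The same grip sleeve as a body; origin on its axis at its lower end.
- bushing: The bushing to clamp: plain brass ring-shaped cylinder, 22 mm in diameter, 18 mm high, no collar, 30 g, standing upright on the bench to the robot's left. Origin: centre of its underside.
- collar_bushing: Another bushing, steel, 21 mm across and 24 mm high with a collar at its foot, standing near the first (they may have changed places); not to be moved. Origin: centre of its underside.
- ring: Flat steel ring 30 mm across, 6 mm high, lying on the bench; not to be moved. Origin: centre of its underside.
- loupe: Black eye loupe, 34 mm across, 36 mm high; not to be moved. Origin: centre of its underside.
- test_pin: Upright steel pin, 16 mm in diameter, 70 mm high; not to be moved. Origin: centre of its underside.
Things that resemble listed ones, but are neither listed nor needed, are in the scene too. Leave any orange or pink look-alike of the bushing alone.

How it is judged:
On the way, in this order (a step that is already met when the one before it is completed fails the run):
1. the bushing stands upright on the bed between jaw and anvil, within 8 mm of the clamping line, and is let go (x of bushing in the frame of fixture between -0.008 and 0.008 m and y of bushing in the frame of fixture between -0.02 and 0.048 m and height (world z) of bushing between 0.02 and 0.0275 m and angle between bushing's own z axis and vertical below 0.12 rad and contact force between the fingers and bushing below 0.05 N), for 0.2 s.
2. the jaw presses the bushing with more than 15 N while the fingers are on the sleeve (x of bushing in the frame of fixture between -0.008 and 0.008 m and y of bushing in the frame of fixture between -0.02 and 0.048 m and height (world z) of bushing between 0.02 and 0.0275 m and angle between bushing's own z axis and vertical below 0.12 rad and contact force between bushing and jaw above 15 N and contact force between the fingers and sleeve above 0.3 N), for 0.2 s.
At the end, for the whole second after the job is handed in: The bushing stands upright (within 7 degrees) on the bed between jaw and anvil, within 8 mm of the clamping line, clamped by the jaw with 15 to 50 N, and everything is at rest (x of bushing in the frame of fixture between -0.008 and 0.008 m and y of bushing in the frame of fixture between -0.02 and 0.048 m and height (world z) of bushing between 0.02 and 0.0275 m and angle between bushing's own z axis and vertical below 0.12 rad and contact force between bushing and jaw between 15 and 50 N and velocity of joint crank between -0.05 and 0.05 rad/s and linear speed of bushing below 0.01 m/s); the robot touches nothing.
It fails at once if the bushing is pressed by the jaw with more than 70 N (contact force between bushing and jaw above 70 N).
It fails at once if the crank turns (over 0.4 rad/s) while the fingers are not on its sleeve (contact force between the fingers and sleeve below 0.05 N and (velocity of joint crank above 0.4 rad/s or velocity of joint crank below -0.4 rad/s)).
It fails at once if another part (collar bushing, ring, loupe or test pin) is moved by more than 20 mm (distance of any of collar_bushing, ring, loupe, test_pin from where it was at the start of the episode above 0.02 m).
It also fails if it takes over 72 s, if anything falls off the work surface, if the arm or the gripper's body presses on something with over 40 N, if the wrist force passes 120 N, or if a joint passes its speed limit or range.

## Robot

A 7-joint arm with a two-finger parallel gripper is mounted at the origin on a cart in front of the work surface, level with it; the furniture and walls round the work are solid. World frame = base frame: x ahead of the robot, y to its left, z up, the work surface at z = 0. Lengths are in m, angles in rad, forces in N, time in s.
With the tool pointing down it reaches from about 0.425 to 0.825 m from the base axis. Payload 3.6 kg.
Tool frame: the origin (TCP) lies where the fingers leave the gripper's body, on its centre line; the fingertips stand 73 mm ahead of it and the grasp point (between the pads) lies 54 mm ahead of it; x points along the fingers, y is the direction in which the jaws open and shut, and the axes are right-handed (so a half turn about x gives the same grasp; the last joint's range is limited). The gripper opens to 85 mm and grips with 20 to 120 N. Pads are 22 mm wide; open, the fingers measure 114 mm over their backs; the gripper's body (76 mm by 85 mm) begins 54 mm behind the grasp point. The pads swing forward as they close: fully open they stand 13 mm farther back than shut.
Start: joints at [1.135, 0.615, -0.013, 1.423, 0.008, 1.103, -0.04], TCP at [0.259, -0.596, 0.304] pointing down, gripper open.
Joint ranges: [-3.12, 3.12], [-0.3, 2.06], [-1.34, 1.32], [0.26, 2.42], [-1.36, 4.5], [0.01, 1.98], [-2.84, 2.84]. Speed limits (rad/s): [2.79, 2.79, 3.14, 3.14, 3.14, 3.14, 3.14].

## Interface

Orientations are given as a unit quaternion [x, y, z, w].
In Python, from station import arm, snapshot, camera_info, ticket gives the robot as it stands. Calls block until the motion is done:
- arm.movep(position, orientation): joint-space move of the TCP to a pose.
- arm.line_to(position, velocity=0.15, ori=None): straight line of the TCP; ori=None keeps the orientation; velocity is the mean speed in m/s.
- arm.move_j(angles): joint-space move.
- arm.move_gripper(opening, effort=None): opening from 0.0 (shut) to 1.0 (fully open); effort is the grip in N (None keeps the last); returns when the fingers have stopped.
- arm.pause(seconds).
- arm.ik(position, orientation): joint angles nearest the present ones, or None.
- snapshot(name): name is "scene" or "top" or "wrist"; returns the picture (384x512x3 uint8, blue, green, red); there is no depth.
- camera_info(name): a dict with "fx", "fy", "cx", "cy" (pixels), "R" (3x3) and "t" (3): a world point X has camera coordinates R X + t; the wrist camera has in their place "T_tool_cam" (4x4, takes a point from camera to tool coordinates, whose origin is the TCP and whose axes are the tool frame's). Camera axes: x right, y down, z forward; pixel columns grow to the right and rows downward; lengths in m; the calibration is good to about 2 mm. A picture is of the moment at which its call begins: read the wrist's pose just before it. camera_info takes no time and is no camera call.
A pose or a line that the arm cannot do raises arm.MotionError and nothing moves.
- ticket.finish_job(): hands the job in, once; it reports no verdict.
Readings, each from a call of its own:
- arm.read_time(): time.
- arm.read_joint_positions(): joint angles.
- arm.read_dq(): joint speeds.
- arm.read_effort(): joint torques, N m.
- arm.read_tool_pos(): TCP position.
- arm.read_eef_rot(): TCP orientation.
- arm.read_ft_force(): force on the tool from outside, world axes, zero at the start.
- arm.read_wrist_torque(): the same for the moment, N m.
- arm.read_opening(): opening from 0.0 (shut) to 1.0 (fully open).
Only numpy, scipy, OpenCV 4.12 (cv2) and the standard library are available. Lean on these libraries where they do the work, as an engineer would, in place of code of your own. Each camera call takes 0.05 s, during which the arm holds its last target. There are 200 camera calls.

## Working session

There is one attempt and no reset: what is moved stays moved. The work goes in short steps, each a Python script; the robot and the scene stay as the last script left them, time stands still between calls to the robot, and variables do not carry over. Pictures are saved under pics/ and viewed, about 8 in all and at most 12, crops included, and the job is handed in when it is done.

```bash
ls; mkdir -p pics
python3 - <<'E'
from station import arm,snapshot,camera_info
import cv2,numpy as np
a=snapshot("scene");b=snapshot("top")
cv2.imwrite("pics/s0.png",a);cv2.imwrite("pics/t0.png",b)
for n in("scene","top","wrist"):print(n,camera_info(n))
print(arm.read_time(),arm.read_tool_pos(),arm.read_eef_rot(),arm.read_joint_positions(),arm.read_ft_force())
E
```

```text
pics
scene {'fx': 365.23454106921855, 'fy': 365.23454106921855, 'cx': 251.61488336775818, 'cy': 189.64160797439777, 'R': array([[-0.90187432, -0.4314948 , -0.02085529],
       [-0.1518667 ,  0.36187416, -0.91977367],
       [ 0.40442454, -0.82635303, -0.39189471]]), 't': array([0.47448259, 0.12015422, 0.86990502])}
top {'fx': 452.9596676636388, 'fy': 452.9596676636388, 'cx': 264.23399826017317, 'cy': 191.64329962015142, 'R': array([[-0.01519311, -0.9997357 ,  0.01725417],
       [-0.98763818,  0.0123123 , -0.15626656],
       [ 0.15601282, -0.01941505, -0.9875642 ]]), 't': array([0.09819952, 0.49786821, 1.29035937])}
wrist {'fx': 338.6933918981145, 'fy': 338.6933918981145, 'cx': 258.23571303341754, 'cy': 185.65815302410422, 'T_tool_cam': array([[ 3.44469634e-04, -2.68786788e-01,  9.63199639e-01,
        -7.18202122e-02],
       [ 9.99999490e-01,  1.00751401e-03, -7.64773986e-05,
         1.01955756e-03],
       [-9.49881021e-04,  9.63199173e-01,  2.68786998e-01,
        -6.71995350e-02],
       [ 0.00000000e+00,  0.00000000e+00,  0.00000000e+00,
         1.00000000e+00]])}
0.1 [ 0.25883074 -0.59569746  0.30282065] [-0.69213498 -0.1447173   0.69247876 -0.14310568] [ 1.13444928  0.61588201 -0.01264251  1.42472179  0.00809837  1.1033691
 -0.04042574] [-0.46017752 -0.06989173 -1.45244316]
```

View pics/s0.png

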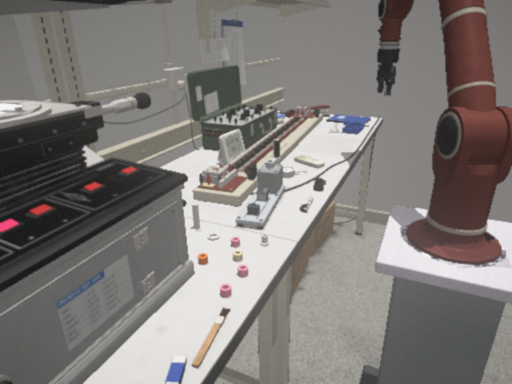

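View pics/t0.png

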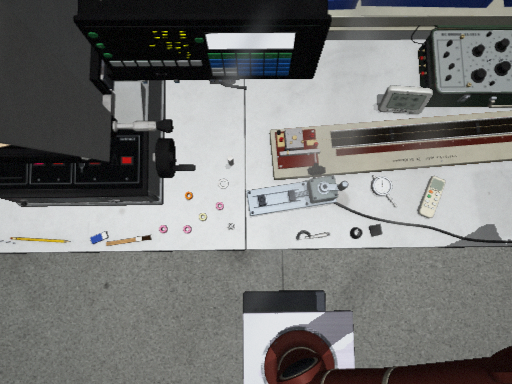

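The top view shows the brass bushing candidate at (203,217). Look-alikes are orange (189,196), pink (220,206), (163,229) and (187,229), and the steel collar bushing at (231,226). The ring is at (223,184), the pin at (230,162), and the fixture spans about (250,200)–(340,185) with the gearbox on the right. Next I'll view enlarged crops of both pictures.

Run:
```python
import cv2,numpy as np
a=cv2.imread("pics/s0.png");b=cv2.imread("pics/t0.png")
c1=cv2.resize(b[150:245,150:360],None,fx=3.8,fy=3.8,interpolation=cv2.INTER_CUBIC)[:300]
c1=cv2.resize(b[165:240,180:360],None,fx=4.4,fy=4.4,interpolation=cv2.INTER_CUBIC)
c2=cv2.resize(a[130:280,185:315],None,fx=4,fy=4,interpolation=cv2.INTER_CUBIC)
cv2.imwrite("pics/c1.png",c1);cv2.imwrite("pics/c2.png",c2);print(c1.shape,c2.shape)
```

```text
(330, 792, 3) (600, 520, 3)
```

View pics/c1.png

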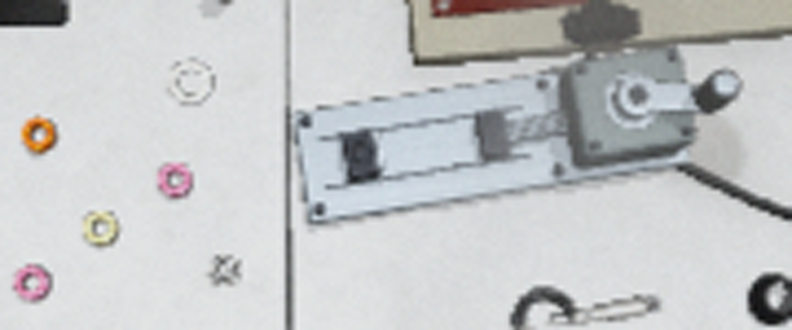

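View pics/c2.png

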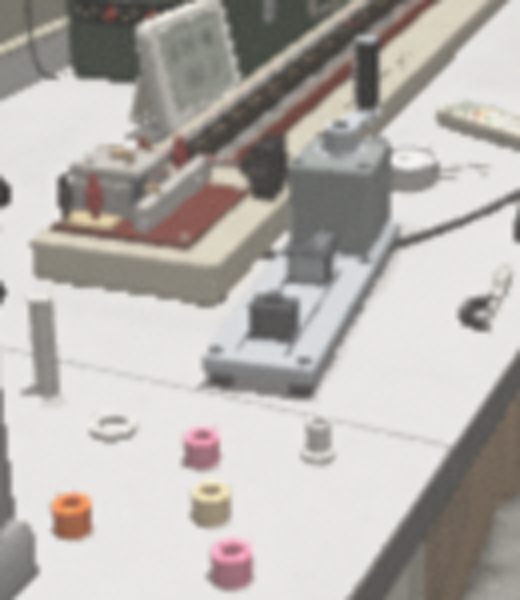

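The brass (cream) ring with no collar is at top pixel (203,217) and scene pixel (237.7,255.7). The steel part with a collar at its foot is at top (231,226). Triangulating now.

```bash
cat > h.py <<'E'
from station import arm,snapshot,camera_info,ticket
import cv2,numpy as np
from scipy.spatial.transform import Rotation as Ro
def ray(n,uv,pose=None):
    c=camera_info(n); d=np.array([(uv[0]-c["cx"])/c["fx"],(uv[1]-c["cy"])/c["fy"],1.])
    if n=="wrist":
        p,q=pose; T=c["T_tool_cam"]; R=Ro.from_quat(q).as_matrix()
        return R@T[:3,3]+p, R@T[:3,:3]@d
    return -c["R"].T@c["t"], c["R"].T@d
def atz(r,z): o,d=r; return o+d*(z-o[2])/d[2]
def tri(*rs):
    A=np.zeros((3,3));b=np.zeros(3)
    for o,d in rs:
        d=d/np.linalg.norm(d);P=np.eye(3)-np.outer(d,d);A+=P;b+=P@o
    x=np.linalg.solve(A,b)
    return x,[np.linalg.norm(np.cross(x-o,d/np.linalg.norm(d))) for o,d in rs]
def down(th):
    """tool x down, tool y (opening) at world azimuth th"""
    x=np.array([0,0,-1.]);y=np.array([np.cos(th),np.sin(th),0]);z=np.cross(x,y)
    return Ro.from_matrix(np.column_stack([x,y,z])).as_quat()
def proj(P,p,q):
    c=camera_info("wrist");T=c["T_tool_cam"];R=Ro.from_quat(q).as_matrix()
    v=T[:3,:3].T@(R.T@(np.asarray(P)-p)-T[:3,3])
    return np.array([c["fx"]*v[0]/v[2]+c["cx"],c["fy"]*v[1]/v[2]+c["cy"]])
E
python3 - <<'E'
from h import *
np.set_printoptions(precision=4,suppress=True)
t=lambda U,V:((U+.5)/4.4-.5+180,(V+.5)/4.4-.5+165)
s=lambda U,V:((U+.5)/4-.5+185,(V+.5)/4-.5+130)
print("bush",tri(ray("top",t(101,229)),ray("scene",s(211,503))))
print("sleeve top",tri(ray("top",t(727,80)),ray("scene",s(367,38))))
print("hub",tri(ray("top",t(636,95)),ray("scene",s(346,120))), atz(ray("top",t(636,95)),.112))
for n,p in dict(c1=(296,114),c2=(312,222)).items(): print(n,atz(ray("top",t(*p)),.024))
for n,p in dict(anv=(378,153),jaw=(481,133)).items(): print(n,atz(ray("top",t(*p)),.048))
for n,p in dict(pk1=(175,180),pk2=(33,283),orange=(39,134),col=(225,270),ring=(191,82),loupe=(775,298)).items(): print(n,atz(ray("top",t(*p)),.018))
E
```

```text
bush (array([0.4304, 0.2746, 0.0084]), [np.float64(0.0006481059002427597), np.float64(0.0006481059002427602)])
sleeve top (array([ 0.4987, -0.1216,  0.167 ]), [np.float64(0.0013557736422699772), np.float64(0.0013557736422699072)])
hub (array([ 0.4975, -0.0743,  0.1167]), [np.float64(0.0026343002951529316), np.float64(0.002634300295153023)]) [ 0.5008 -0.0741  0.112 ]
c1 [0.5054 0.1424 0.024 ]
c2 [0.4322 0.1324 0.024 ]
anv [0.4748 0.0881 0.048 ]
jaw [0.4873 0.0197 0.048 ]
pk1 [0.4625 0.2243 0.018 ]
pk2 [0.3945 0.3187 0.018 ]
orange [0.4949 0.3158 0.018 ]
col [0.4014 0.1909 0.018 ]
ring [0.5293 0.2134 0.018 ]
loupe [ 0.3776 -0.177   0.018 ]
```

Run:
```python
from h import *
import json
np.set_printoptions(precision=4,suppress=True)
q=down(.14);P=[]
def view(n):
    p,qq=arm.read_tool_pos(),arm.read_eef_rot();im=snapshot("wrist");cv2.imwrite(f"pics/{n}.png",im);P.append((n,list(map(float,p)),list(map(float,qq))));return im
arm.movep([.49,-.07,.30],q);a=view("f1")
arm.movep([.48,.03,.30],q);b=view("f2")
arm.movep([.44,.25,.20],q);c=view("b1")
arm.line_to([.43,.29,.17],.3);d=view("b2")
json.dump(P,open("poses.json","w"))
print(arm.read_time(),P,arm.read_joint_positions(),arm.read_opening())
cv2.imwrite("pics/fb.png",np.hstack([a[:,56:456],b[:,56:456]]))
cv2.imwrite("pics/bb.png",np.hstack([c[:,56:456],d[:,56:456]]))
```

```text
4.1333 [('f1', [0.4900794490885798, -0.07159468097189012, 0.29984620976821696], [0.4643754409557835, 0.5329093734985229, -0.46485881658550343, 0.5331691383766121]), ('f2', [0.480037591362967, 0.030465262271388023, 0.3000494954214693], [0.4633573774174982, 0.5339548040525357, -0.4634652401487377, 0.5342210957982373]), ('b1', [0.4413691996249756, 0.2480172500010589, 0.2001191475428965], [0.46456221484490623, 0.5323020831728129, -0.4649365199285958, 0.5335451932357419]), ('b2', [0.4303499073431588, 0.28960969119146784, 0.16981145254757554], [0.46371062893055487, 0.533585434538744, -0.4641299480020648, 0.5337063125282759])] [-0.3668  0.626  -0.4033  1.9394  0.3904  0.6528 -0.8778] 0.9948990560820308
```

View pics/fb.png

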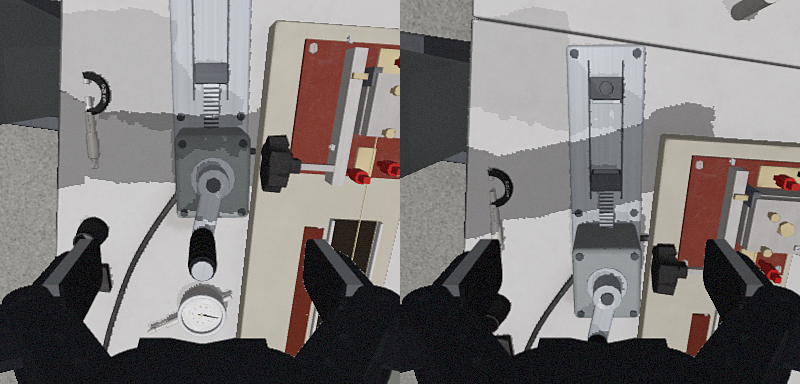

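View pics/bb.png

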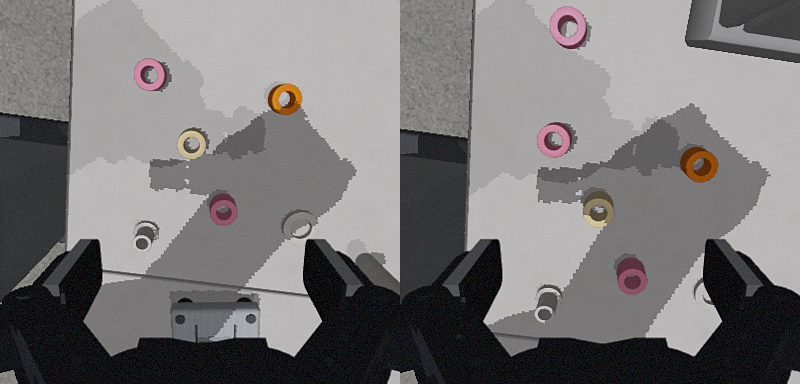

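Wrist views: the brass ring is at (248,144) in b1 and (254,209) in b2. The hub is at (269,185) in f1 and (263,298) in f2. The sleeve top is at (258,269) in f1, and the bed-end corners are at (224,46) and (301,44) in f2. The anvil is at about (262,88) and the jaw at about (262,180) in f2.

```bash
python3 - <<'E'
from h import *
import json
np.set_printoptions(precision=4,suppress=True)
P={n:(np.array(p),np.array(q)) for n,p,q in json.load(open("poses.json"))}
r=lambda n,u,v:ray("wrist",(u,v),P[n])
t=lambda U,V:((U+.5)/4.4-.5+180,(V+.5)/4.4-.5+165)
print("bush top",tri(r("b1",248,144),r("b2",254,209)),atz(r("b1",248,144),.018)[:2],atz(r("b2",254,209),.018)[:2])
print("hub",tri(r("f1",269,185),r("f2",263,298)),atz(r("f1",269,185),.112)[:2],atz(r("f2",263,298),.112)[:2])
print("sleeve",tri(r("f1",258,269),ray("top",t(727,80))),atz(r("f1",258,269),.1645))
c1,c2=atz(r("f2",301,44),.024),atz(r("f2",224,46),.024)
# rear-of-bed edges / left and right edges at lower row, f2 (col 231?,row 215)
print("corners",c1,c2)
hub=atz(r("f1",269,185),.112);m=(c1+c2)/2;d=(m-hub)[:2];print("yaw hub-mid",np.arctan2(-d[0],d[1]),"edge",np.arctan2((c1-c2)[1],(c1-c2)[0]))
for n,v in dict(anv_far=77,anv_near=100,jaw_face=170,jaw_back=192).items():print(n,atz(r("f2",262,v),.048)[:2])
E
python3 -c "
import cv2,numpy as np
a=cv2.imread('pics/f2.png')[35:215,205:325];b=cv2.imread('pics/f1.png')[110:290,210:330]
cv2.imwrite('pics/fc.png',cv2.resize(np.hstack([a,b]),None,fx=3.3,fy=3.3,interpolation=cv2.INTER_CUBIC))"
```

```text
bush top (array([0.4292, 0.2734, 0.0085]), [np.float64(0.00023585602722728813), np.float64(0.00023585602722736194)]) [0.4295 0.275 ] [0.4286 0.2767]
hub (array([ 0.4988, -0.0753,  0.1131]), [np.float64(0.0001409841612491843), np.float64(0.0001409841612491295)]) [ 0.4987 -0.0756] [ 0.499 -0.076]
sleeve (array([ 0.498 , -0.1205,  0.1672]), [np.float64(0.0020382032007883744), np.float64(0.002038203200788417)]) [ 0.4962 -0.1212  0.1645]
corners [0.5044 0.1453 0.024 ] [0.4318 0.1331 0.024 ]
yaw hub-mid 0.141687672732281 edge 0.16662061287639443
anv_far [0.4717 0.1093]
anv_near [0.4747 0.0892]
jaw_face [0.4843 0.0234]
jaw_back [0.4876 0.0011]
```

View pics/fc.png

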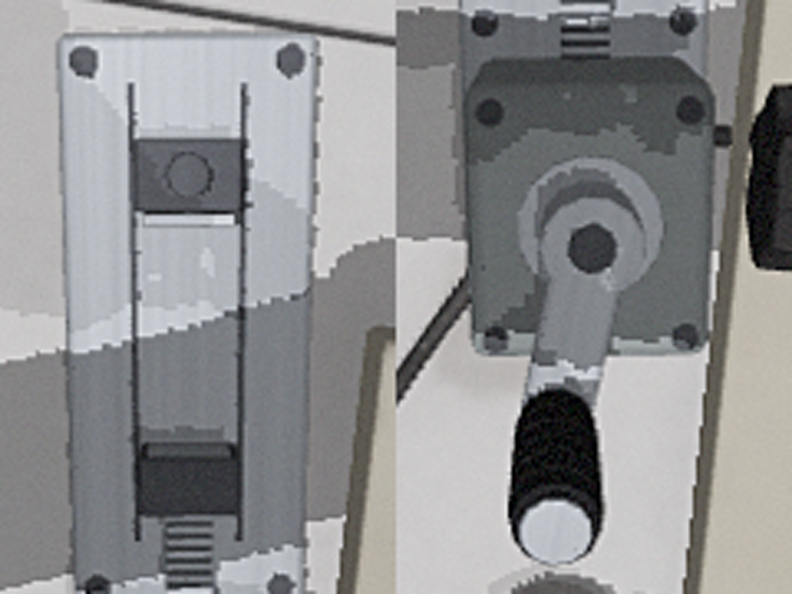

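The jaw face is at world y ≈ 0.021 and the anvil face at about 0.089. The centre line runs through the hub (0.4988,-0.0757) at yaw ≈ 0.142, so the seat is about (0.480,0.0545). Next I grasp the bushing and set it down.

Run:
```python
from h import *
np.set_printoptions(precision=4,suppress=True)
q=down(.142)
def st(s):print(s,arm.read_time(),arm.read_tool_pos(),arm.read_ft_force(),arm.read_opening())
arm.move_gripper(.55,30)
arm.line_to([.4293,.275,.11],.15,q);st("above")
arm.line_to([.4293,.275,.075],.06);arm.pause(.2);st("low")
arm.move_gripper(0,30);st("grip")
p,qq=arm.read_tool_pos(),arm.read_eef_rot();cv2.imwrite("pics/g1.png",snapshot("wrist"))
arm.line_to([.4293,.275,.2],.15);st("lift")
arm.movep([.480,.0545,.2],q)
arm.line_to([.480,.0545,.125],.15);arm.pause(.2);st("over seat")
cv2.imwrite("pics/g2.png",snapshot("wrist"))
cv2.imwrite("pics/gg.png",np.hstack([cv2.imread(f"pics/g{i}.png")[:,56:456] for i in (1,2)]))
```

```text
above 5.1583 [0.4295 0.2756 0.1102] [-0.0602  0.9311  0.5555] 0.554368317376246
low 6.0917 [0.4295 0.2751 0.0753] [-0.0869 -0.0326 -0.7115] 0.5449529526788001
grip 6.4333 [0.4293 0.275  0.0753] [-0.8079  0.1741  3.3683] 0.2411346014083254
lift 7.4667 [0.4289 0.2745 0.1992] [ 0.4018 -0.0342 -0.7229] 0.23851485875788814
over seat 9.225 [0.4806 0.0547 0.1259] [ 0.0426 -0.094  -1.0601] 0.23847514694944158
```

View pics/gg.png

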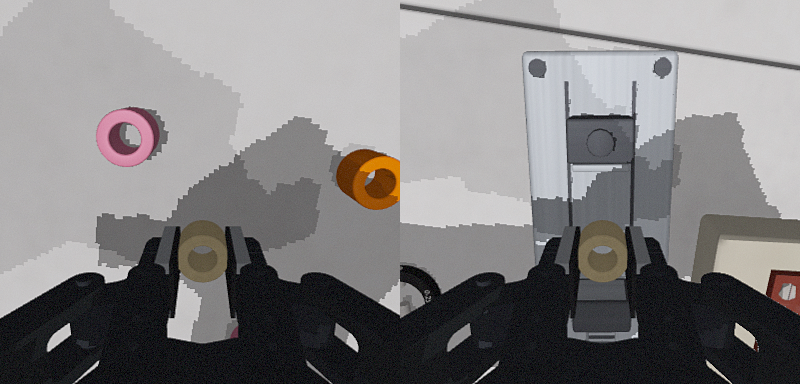

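The brass bushing is held upright between the pads at about (602,250) in the right panel, centred between the bed slots (567 and 635). I'll set it down now.

Run:
```python
from h import *
np.set_printoptions(precision=4,suppress=True)
q=down(.142)
def st(s):print(s,arm.read_time(),arm.read_tool_pos(),arm.read_ft_force(),arm.read_opening())
arm.line_to([.480,.0545,.103],.08)
arm.line_to([.480,.0545,.0995],.02);arm.pause(.2);st("down")
if arm.read_ft_force()[2]<1: arm.line_to([.480,.0545,.0985],.02);arm.pause(.2);st("down2")
arm.move_gripper(.55);arm.pause(.2);st("open")
arm.line_to([.480,.0545,.2],.12);st("up")
arm.movep([.485,.02,.28],q);arm.pause(.2)
p,qq=arm.read_tool_pos(),arm.read_eef_rot();im=snapshot("wrist");cv2.imwrite("pics/p1.png",im)
print(list(p),list(qq))
arm.movep([.49,-.10,.28],q);arm.pause(.2)
p,qq=arm.read_tool_pos(),arm.read_eef_rot();im2=snapshot("wrist");cv2.imwrite("pics/p2.png",im2)
print(list(p),list(qq),arm.read_time())
cv2.imwrite("pics/pp.png",cv2.resize(np.hstack([im[40:330,160:360],im2[40:330,160:360]]),None,fx=2,fy=2,interpolation=cv2.INTER_CUBIC))
```

```text
down 10.225 [0.4801 0.0545 0.0996] [-0.4957 -0.0261 -0.6984] 0.23459336545982606
down2 10.675 [0.4801 0.0545 0.0993] [-2.3325 -0.0461  6.9164] 0.23896718010981327
open 11.25 [0.48   0.0545 0.0984] [-0.2159  0.2346 -0.3838] 0.5452354092690332
up 12.2417 [0.4795 0.0543 0.1994] [ 0.2078 -0.0227 -0.5346] 0.5490124416413134
[np.float64(0.4841089954277528), np.float64(0.020448331853716983), np.float64(0.2785560446802987)] [np.float64(0.46210969480214603), np.float64(0.535507089669371), np.float64(-0.4636635223696048), np.float64(0.5335756037409496)]
[np.float64(0.4901052676579057), np.float64(-0.09811088638244532), np.float64(0.2800184832791659)] [np.float64(0.462543984532095), np.float64(0.5352308312172084), np.float64(-0.4620831410620531), np.float64(0.5348459501893382)] 13.7333
```

View pics/pp.png

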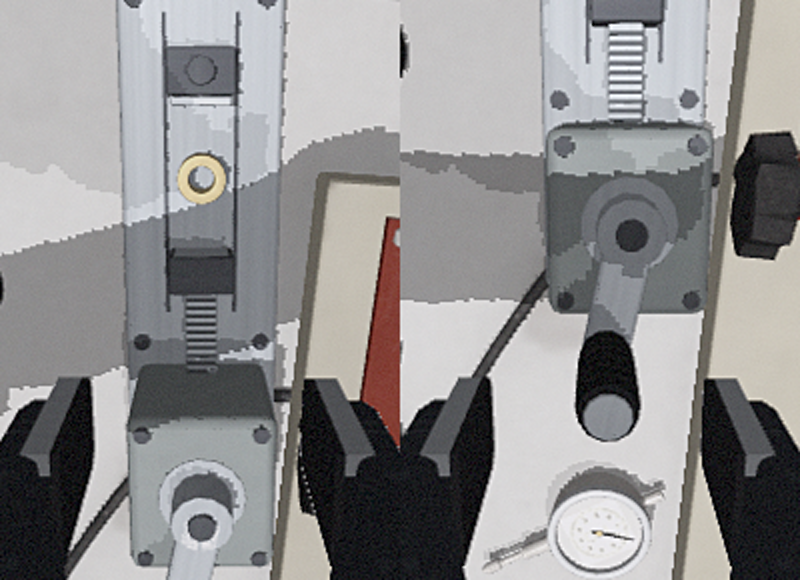

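The bushing stands upright at (202,179), centred between the slots (166 and 237). The second panel puts the hub at (275.5,157.5) and the sleeve top at (264.5,248) in full-image pixels. Now I'll grip the sleeve and do a first short winding with force-based centre correction.

```bash
cat >> h.py <<'E'
import json
yaw=.142;xf=np.array([np.cos(yaw),np.sin(yaw)]);yf=np.array([-np.sin(yaw),np.cos(yaw)]);R0=.045;ZG=.193
dirn=lambda t:-yf*np.cos(t)-xf*np.sin(t)
tang=lambda t:yf*np.sin(t)-xf*np.cos(t)
def force(S,n=4):
    f=[]
    for _ in range(n): arm.pause(.02); f.append(arm.read_ft_force())
    return (np.mean(f,0)-S["bias"])
def step(S,t,v=.08,k=1.5e-4,settle=.04,n=3):
    """command sleeve angle t; returns actual angle, radial, tangential resistance; learns the centre"""
    c=np.array(S["c"])+R0*dirn(t)
    arm.line_to([c[0],c[1],ZG],v); arm.pause(settle); F=force(S,n)
    fr=F[:2]@dirn(t); ft=-F[:2]@tang(t)
    S["c"]=list(np.array(S["c"])+np.clip(k*fr,-.0005,.0005)*dirn(t)); S["t"]=t
    d=arm.read_tool_pos()[:2]-np.array(S["c"]); ta=np.arctan2(-d@xf,-d@yf)
    ta+=2*np.pi*round((t-ta)/2/np.pi)
    return ta,fr,ft,F[2]
save=lambda S:json.dump(S,open("S.json","w"))
E
python3 - <<'E'
from h import *
np.set_printoptions(precision=4,suppress=True)
P1=(np.array([.484109,.020448,.278556]),np.array([.462110,.535507,-.463664,.533576]))
P2=(np.array([.490105,-.098111,.280018]),np.array([.462544,.535231,-.462083,.534846]))
t=lambda U,V:((U+.5)/4.4-.5+180,(V+.5)/4.4-.5+165)
s=lambda U,V:((U+.5)/4-.5+185,(V+.5)/4-.5+130)
print("hub",tri(ray("wrist",(261,303),P1),ray("wrist",(275.5,157.5),P2)),atz(ray("wrist",(275.5,157.5),P2),.112))
sl=atz(ray("wrist",(264.5,248),P2),.1645);print("sleeve",sl)
print("knob",tri(ray("top",t(600,20)),ray("scene",s(265,163))))
b=atz(ray("wrist",(261,129.5),P1),.042);print("bush",b)
hub=np.array([.4988,-.0757]);d=sl[:2]-hub;print("r",np.linalg.norm(d),"th",np.arctan2(-d@xf,-d@yf),"bush fix x",(b[:2]-hub)@xf)
E
```

```text
hub (array([ 0.4989, -0.0751,  0.1138]), [np.float64(0.00024349718171401812), np.float64(0.00024349718171405265)]) [ 0.4988 -0.0755  0.112 ]
sleeve [ 0.4969 -0.1218  0.1645]
knob (array([ 0.5552, -0.0576,  0.0801]), [np.float64(0.0008331916670321202), np.float64(0.0008331916670320936)])
bush [0.4804 0.054  0.042 ]
r 0.046127633454260596 th 0.18309448689612237 bush fix x 0.00015064147292353353
```

Run:
```python
from h import *
np.set_printoptions(precision=4,suppress=True)
S={"c":[.4988,-.0755],"t":.18}
c=np.array(S["c"])+R0*dirn(.18)
arm.line_to([c[0],c[1],.27],.15,down(yaw))
arm.line_to([c[0],c[1],ZG],.1);arm.pause(.3)
S["bias"]=list(np.mean([(arm.pause(.03),arm.read_ft_force())[1] for _ in range(8)],0));print(S["bias"])
arm.move_gripper(0,60);arm.pause(.2);print(arm.read_opening(),force(S),arm.read_time())
t=.18
while t<1.75:
    t+=.12;r=step(S,t);print("%.2f act %.3f fr %.1f ft %.1f fz %.1f"%((t,)+tuple(r)),np.array(S["c"]))
    if abs(r[1])>35 or abs(r[2])>35: print("STOP");break
save(S);print(arm.read_time(),arm.read_opening())
cv2.imwrite("pics/w1.png",snapshot("wrist"))
```

```text
[np.float64(0.21703364686411442), np.float64(-0.0633067691134438), np.float64(-0.005323734419323434)]
0.21439830563386464 [-1.8958 -0.2781  4.2199] 16.1583
0.30 act 0.250 fr 0.2 ft 5.3 fz -2.5 [ 0.4988 -0.0755]
0.42 act 0.366 fr 0.2 ft 4.6 fz -3.0 [ 0.4988 -0.0756]
0.54 act 0.485 fr -0.1 ft 4.8 fz -2.2 [ 0.4988 -0.0755]
0.66 act 0.605 fr -0.6 ft 5.5 fz -1.6 [ 0.4988 -0.0755]
0.78 act 0.725 fr -0.2 ft 5.4 fz -2.8 [ 0.4989 -0.0754]
0.90 act 0.846 fr -0.3 ft 5.2 fz -1.8 [ 0.4989 -0.0754]
1.02 act 0.965 fr -0.1 ft 4.9 fz -1.1 [ 0.4989 -0.0754]
1.14 act 1.085 fr -0.3 ft 5.2 fz -0.1 [ 0.4989 -0.0754]
1.26 act 1.205 fr -0.1 ft 4.7 fz -0.6 [ 0.499  -0.0754]
1.38 act 1.325 fr -0.0 ft 5.0 fz -0.0 [ 0.499  -0.0754]
1.50 act 1.445 fr -0.4 ft 5.2 fz 0.6 [ 0.499  -0.0753]
1.62 act 1.565 fr -0.7 ft 5.7 fz 1.5 [ 0.4991 -0.0753]
1.74 act 1.684 fr 0.2 ft 5.6 fz 2.5 [ 0.4991 -0.0753]
1.86 act 1.804 fr -0.4 ft 5.6 fz 2.9 [ 0.4992 -0.0753]
20.9417 0.2155890921697256
```

The winding is smooth: drag reads about 5.2 N with the arm stopped, and radial force is under 1 N. I'll carry on, with a contact guard.

Run:
```python
from h import *
S=json.load(open("S.json"));t=S["t"]
while t<6.9:
    t+=.16;r=step(S,t,n=2,settle=.03);print("%.2f act %.3f fr %.1f ft %.1f fz %.1f"%((t,)+tuple(r)))
    if abs(r[1])>30 or r[2]>7.6: print("STOP");break
save(S);print(arm.read_time(),S["c"],arm.read_opening())
im=snapshot("wrist");cv2.imwrite("pics/w2.png",im)
```

```text
2.02 act 1.969 fr -0.4 ft 5.4 fz 4.0
2.18 act 2.131 fr -1.1 ft 5.1 fz 5.3
2.34 act 2.292 fr -0.1 ft 5.3 fz 5.9
2.50 act 2.452 fr -0.5 ft 5.1 fz 6.4
2.66 act 2.612 fr -0.3 ft 5.1 fz 7.3
2.82 act 2.771 fr -0.7 ft 5.5 fz 7.6
2.98 act 2.931 fr 0.3 ft 5.0 fz 8.2
3.14 act 3.091 fr -0.4 ft 5.3 fz 8.8
3.30 act 3.250 fr -0.5 ft 5.7 fz 8.0
3.46 act 3.409 fr -1.1 ft 5.4 fz 7.9
3.62 act 3.568 fr -1.1 ft 5.0 fz 7.8
3.78 act 3.725 fr -1.0 ft 4.5 fz 6.9
3.94 act 3.881 fr -0.8 ft 4.9 fz 6.1
4.10 act 4.037 fr 0.5 ft 5.7 fz 5.8
4.26 act 4.192 fr -1.1 ft 4.8 fz 5.8
4.42 act 4.346 fr -1.0 ft 5.3 fz 4.7
4.58 act 4.505 fr -0.2 ft 6.2 fz 3.7
4.74 act 4.661 fr 0.1 ft 5.6 fz 2.9
4.90 act 4.819 fr -0.3 ft 4.8 fz 2.0
5.06 act 4.978 fr -0.0 ft 5.3 fz 0.5
5.22 act 5.139 fr 0.1 ft 5.1 fz 0.7
5.38 act 5.301 fr 0.0 ft 5.2 fz 0.2
5.54 act 5.466 fr -0.3 ft 4.9 fz -0.7
5.70 act 5.630 fr 0.3 ft 4.2 fz -1.4
5.86 act 5.794 fr 0.2 ft 5.0 fz -1.8
6.02 act 5.958 fr -0.2 ft 4.6 fz -1.9
6.18 act 6.124 fr 0.0 ft 5.3 fz -1.8
6.34 act 6.289 fr -1.4 ft 5.0 fz -2.3
6.50 act 6.453 fr -0.3 ft 4.5 fz -1.7
6.66 act 6.618 fr -1.3 ft 4.5 fz -1.5
6.82 act 6.780 fr -1.1 ft 4.8 fz -2.7
6.98 act 6.943 fr -1.0 ft 4.8 fz -2.2
31.125 [np.float64(0.49917030643331095), np.float64(-0.07566381619762728)] 0.21696750950236982
```

Run:
```python
from h import *
S=json.load(open("S.json"));t=S["t"]
for i in range(32):
    t+=.04;r=step(S,t,n=4,settle=.04,k=1e-4);print("%.2f act %.3f lag %.3f fr %.1f ft %.2f"%(t,r[0],t-r[0],r[1],r[2]))
    if abs(r[1])>30 or r[2]>6.8: print("STOP");break
save(S);print(arm.read_time(),S["c"])
cv2.imwrite("pics/w3.png",snapshot("wrist"))
```

```text
7.02 act 6.969 lag 0.051 fr -1.1 ft 5.84
7.06 act 7.005 lag 0.055 fr -1.0 ft 6.36
7.10 act 7.043 lag 0.057 fr -0.7 ft 6.16
7.14 act 7.083 lag 0.057 fr -0.6 ft 6.98
STOP
32.6083 [np.float64(0.4993752608853316), np.float64(-0.07539135728699688)]
```

Small steps give a higher standing drag (6–7 N), but the lag is steady, so the bushing isn't in contact yet. Continuing with a higher threshold.

Run:
```python
from h import *
S=json.load(open("S.json"));t=S["t"]
for i in range(36):
    t+=.04;r=step(S,t,n=4,settle=.04,k=1e-4);print("%.2f act %.3f lag %.3f fr %.1f ft %.2f"%(t,r[0],t-r[0],r[1],r[2]))
    if abs(r[1])>30 or r[2]>8.4 or t-r[0]>.078: print("STOP");break
save(S);print(arm.read_time(),S["c"])
cv2.imwrite("pics/w4.png",snapshot("wrist"))
```

```text
7.18 act 7.122 lag 0.058 fr -0.4 ft 6.97
7.22 act 7.161 lag 0.059 fr -0.7 ft 7.09
7.26 act 7.200 lag 0.060 fr -0.3 ft 6.62
7.30 act 7.240 lag 0.060 fr -1.1 ft 6.67
7.34 act 7.279 lag 0.061 fr -0.5 ft 6.85
7.38 act 7.319 lag 0.061 fr -0.7 ft 6.80
7.42 act 7.358 lag 0.062 fr -0.5 ft 7.05
7.46 act 7.396 lag 0.064 fr -0.1 ft 6.44
7.50 act 7.436 lag 0.064 fr -0.4 ft 6.53
7.54 act 7.476 lag 0.064 fr -0.6 ft 7.25
7.58 act 7.514 lag 0.066 fr 0.0 ft 6.48
7.62 act 7.554 lag 0.066 fr -0.2 ft 6.49
7.66 act 7.593 lag 0.067 fr -1.0 ft 6.99
7.70 act 7.632 lag 0.068 fr -0.4 ft 6.91
7.74 act 7.671 lag 0.069 fr -0.1 ft 6.76
7.78 act 7.710 lag 0.070 fr -0.6 ft 6.97
7.82 act 7.745 lag 0.075 fr -0.8 ft 7.11
7.86 act 7.780 lag 0.080 fr -0.1 ft 7.14
STOP
39.1083 [np.float64(0.500095411464684), np.float64(-0.07499073584762724)]
```

Contact began at about 7.80 rad: the lag now grows 0.005 rad per step instead of 0.001. Next I tighten in finer steps and estimate the clamping force from both the force and the lag.

Run:
```python
from h import *
S=json.load(open("S.json"));t=S["t"]
for i in range(8):
    t+=.025;r=step(S,t,n=6,settle=.06,k=0);print("%.3f act %.3f lag %.3f fr %.1f ft %.2f"%(t,r[0],t-r[0],r[1],r[2]))
    if r[2]>9.3 or t-r[0]>.096: print("STOP");break
save(S);print(arm.read_time(),S["c"])
```

```text
7.885 act 7.797 lag 0.088 fr -0.5 ft 8.23
7.910 act 7.817 lag 0.093 fr -0.5 ft 8.50
7.935 act 7.836 lag 0.099 fr -0.9 ft 8.89
STOP
40.3833 [np.float64(0.500095411464684), np.float64(-0.07499073584762724)]
```

Run:
```python
from h import *
S=json.load(open("S.json"));t=S["t"]
for i in range(2):
    t+=.03;r=step(S,t,n=12,settle=.06,k=0);print("%.3f act %.3f lag %.3f fr %.1f ft %.2f"%(t,r[0],t-r[0],r[1],r[2]))
arm.pause(.3);F=force(S,12);print("rest ft",-F[:2]@tang(t),arm.read_time());save(S)
```

```text
7.965 act 7.860 lag 0.105 fr -1.0 ft 9.58
7.995 act 7.883 lag 0.112 fr -0.9 ft 10.05
rest ft 10.049410257130132 41.9
```

Clamping force estimates: about 19–25 N from the tangential force, and 24–34 N from the angle and lag since contact. I'll make one small extra step, unload the arm, let go, and check.

Run:
```python
from h import *
np.set_printoptions(precision=4,suppress=True)
S=json.load(open("S.json"));t=S["t"]+.02
r=step(S,t,n=12,settle=.2,k=0);print("%.3f act %.3f lag %.3f fr %.1f ft %.2f"%(t,r[0],t-r[0],r[1],r[2]))
r=step(S,t-.07,v=.02,n=8,settle=.1,k=0);print("unload act %.3f ft %.2f fr %.1f"%(r[0],r[2],r[1]))
arm.move_gripper(.6);arm.pause(.2)
p=arm.read_tool_pos();print(p,arm.read_opening(),arm.read_ft_force()-S["bias"])
arm.line_to([p[0],p[1],.28],.12)
arm.movep([.485,.02,.28],down(yaw));arm.pause(.3)
p,q=arm.read_tool_pos(),arm.read_eef_rot();im=snapshot("wrist");im2=snapshot("top")
print(list(p),list(q),arm.read_time(),arm.read_ft_force())
cv2.imwrite("pics/e.png",np.hstack([cv2.resize(im[40:330,160:360],None,fx=2,fy=2,interpolation=cv2.INTER_CUBIC),cv2.resize(im2[150:245,180:245],(397,580),interpolation=cv2.INTER_CUBIC)]))
```

```text
8.015 act 7.898 lag 0.117 fr -0.9 ft 10.85
unload act 7.890 ft 6.73 fr 0.1
[ 0.4551 -0.0771  0.193 ] 0.5985582913398085 [-0.2309  0.1153 -0.399 ]
[np.float64(0.48483693370052794), np.float64(0.018762602841675996), np.float64(0.2797706332359139)] [np.float64(0.46358589703178543), np.float64(0.5337121797573852), np.float64(-0.46417085469718433), np.float64(0.5336523614690941)] 45.475 [ 0.0638 -0.0106  0.1077]
```

View pics/e.png

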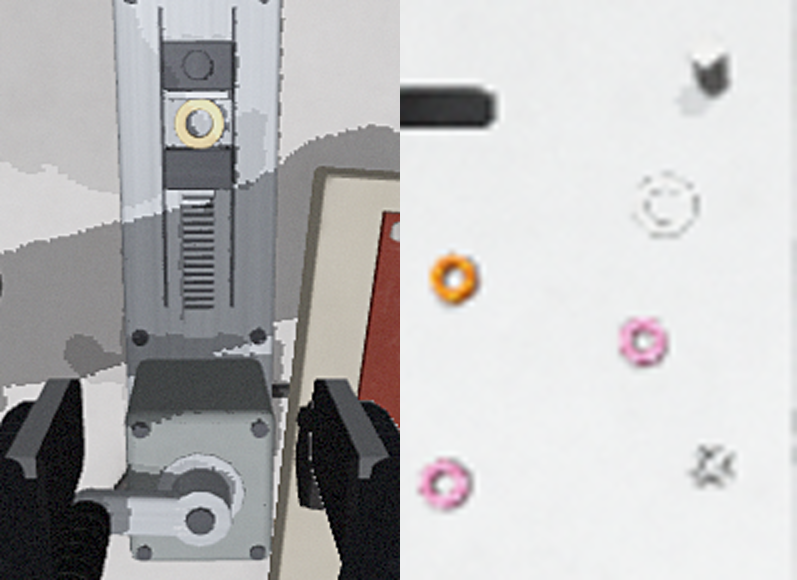

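The bushing is upright at (199,124), touching the jaw and the anvil pad on the centre line. The collar bushing, ring and pin have not moved. Handing in.

```bash
python3 -c "
from station import ticket;print(ticket.finish_job())"
```

```text
the job is handed in; nothing more can be done
None
```

The bushing is clamped upright on the centre line of the fixture, at roughly 30 N by my estimate, and the job was handed in at about 45 s on the robot's clock. I get no direct reading of the clamping force, and the hand-in reported no verdict.

- **Placing:** I set the plain brass bushing upright at the seat and let go. A wrist picture put it within about 0.2 mm of the clamping line.
- **Winding:** I held the sleeve throughout and wound the crank clockwise from about 0.2 to 7.9 rad. I then unloaded the arm, opened the gripper and moved clear.
- **Clamping force:** Contact showed at about 7.73 rad. The sleeve force rose from about 6.9 N to 10.85 N.
    - From that rise I estimate about 30 N, or about 25 N if the stated 7.5 N drag is taken as the base.
    - The angle and arm lag since contact give about 27–37 N. All the estimates lie inside 15–50 N.
- **Last pictures:** The bushing stands upright between the jaw and the anvil. The collar bushing, ring and pin look unmoved. I did not check the loupe in the last picture, but the arm never went near it.
- **Disagreements:** The two wrist views put the top of the bushing at 8.5 mm instead of the stated 18 mm because of the short baseline, so I grasped by the stated height. One early contact stop was a false alarm, because small steps showed a higher standing drag.

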